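# Line up the grinding plugs by height

## Task

Stand the four grinding plugs on the row of dark felt marks, one centred on each mark, in order of height with the shortest next to the red end stop and the tallest at the far end. Keep each plug upright and set it down rather than dropping it or knocking it over, since the stone chips, and leave the dark grey bowl where it is.

Things in the scene. Friction and masses are not known exactly. Their poses are not given: they have to be found in the camera images.
- pink_center (a point): centre (half-way up, on the axis) of the pink grinding plug, the shortest: a loose upright stone cylinder, 40 mm in diameter and 36 mm high, with a small steel bush flush in its top; it stands on the bench at the start; z axis up along the cylinder
- white_center (a point): centre (half-way up, on the axis) of the white grinding plug, the second shortest: a loose upright stone cylinder, 40 mm in diameter and 48 mm high, with a small steel bush flush in its top; it stands on the bench at the start; z axis up along the cylinder
- blue_center (a point): centre (half-way up, on the axis) of the blue grinding plug, the second tallest: a loose upright stone cylinder, 40 mm in diameter and 60 mm high, with a small steel bush flush in its top; it stands on the bench at the start; z axis up along the cylinder
- green_center (a point): centre (half-way up, on the axis) of the green grinding plug, the tallest: a loose upright stone cylinder, 40 mm in diameter and 72 mm high, with a small steel bush flush in its top; it stands on the bench at the start; z axis up along the cylinder
- mark_a_top (a point): centre of the top face of mark a: a fixed dark felt disc, 64 mm in diameter, lying on the wooden rest (a board 100 x 410 mm, 16 mm thick, fixed to the bench; the disc's top is 17.5 mm above the bench), an end mark, next to a stop; marks a, b, c, d follow one another in a straight row, 75 mm apart; z up, y along the row from a to d, x across it
- mark_b_top (a point): centre of the top face of mark b: a fixed dark felt disc, 64 mm in diameter, lying on the wooden rest (a board 100 x 410 mm, 16 mm thick, fixed to the bench; the disc's top is 17.5 mm above the bench), between marks a and c; marks a, b, c, d follow one another in a straight row, 75 mm apart; z up, y along the row from a to d, x across it
- mark_c_top (a point): centre of the top face of mark c: a fixed dark felt disc, 64 mm in diameter, lying on the wooden rest (a board 100 x 410 mm, 16 mm thick, fixed to the bench; the disc's top is 17.5 mm above the bench), between marks b and d; marks a, b, c, d follow one another in a straight row, 75 mm apart; z up, y along the row from a to d, x across it
- mark_d_top (a point): centre of the top face of mark d: a fixed dark felt disc, 64 mm in diameter, lying on the wooden rest (a board 100 x 410 mm, 16 mm thick, fixed to the bench; the disc's top is 17.5 mm above the bench), the other end mark, next to the other stop; marks a, b, c, d follow one another in a straight row, 75 mm apart; z up, y along the row from a to d, x across it
- red_stop: the red end stop: a red block fixed on the wooden rest at one end of the row of marks (either end; a like block in grey is at the other), 24 mm along the row, 80 mm across it, 22 mm high, its centre 67.5 mm from the centre of the nearest mark (beyond the end mark, in line with the row); origin at the centre of its underside, on the rest
- bowl: a small dark grey stone bowl, 68 mm in diameter and 35 mm high, standing loose on the bench near the plugs, not to be moved; origin at the centre of its underside
Things that resemble listed ones, but are neither listed nor needed, are in the scene too. What is shaped like the part that bears white_center but orange is not meant.

How it is judged:
At the end, for the whole second after the job is handed in: From the red stop on, the pink, white, blue and green plugs stand on marks 1 to 4, each within 12 mm of its mark's centre, resting on it (height within 5 mm), upright within 0.1 rad, at rest (below 0.02 m/s); the bowl is within 15 mm of its start (((horizontal distance between red_stop and mark_a_top below 0.12 m and horizontal distance between pink_center and mark_a_top below 0.012 m and z of pink_center in the frame of mark_a_top between 0.013 and 0.023 m and horizontal distance between white_center and mark_b_top below 0.012 m and z of white_center in the frame of mark_b_top between 0.019 and 0.029 m and horizontal distance between blue_center and mark_c_top below 0.012 m and z of blue_center in the frame of mark_c_top between 0.025 and 0.035 m and horizontal distance between green_center and mark_d_top below 0.012 m and z of green_center in the frame of mark_d_top between 0.031 and 0.041 m) or (horizontal distance between red_stop and mark_d_top below 0.12 m and horizontal distance between pink_center and mark_d_top below 0.012 m and z of pink_center in the frame of mark_d_top between 0.013 and 0.023 m and horizontal distance between white_center and mark_c_top below 0.012 m and z of white_center in the frame of mark_c_top between 0.019 and 0.029 m and horizontal distance between blue_center and mark_b_top below 0.012 m and z of blue_center in the frame of mark_b_top between 0.025 and 0.035 m and horizontal distance between green_center and mark_a_top below 0.012 m and z of green_center in the frame of mark_a_top between 0.031 and 0.041 m)) and angle between each of pink_center, white_center, blue_center, green_center's own z axis and vertical below 0.1 rad and linear speed of each of pink_plug, white_plug, blue_plug, green_plug below 0.02 m/s and distance of bowl from where it was at the start of the episode below 0.015 m); the robot touches nothing.
It fails at once if a plug is knocked over (tilted by more than 0.6 rad) (angle between any of pink_center, white_center, blue_center, green_center's own z axis and vertical above 0.6 rad).
It fails at once if a plug is dropped or thrown (faster than 0.7 m/s while touching nothing, a free fall of about 25 mm) ((linear speed of pink_plug above 0.7 m/s and contact force between pink_plug and anything else below 0.05 N) or (linear speed of white_plug above 0.7 m/s and contact force between white_plug and anything else below 0.05 N) or (linear speed of blue_plug above 0.7 m/s and contact force between blue_plug and anything else below 0.05 N) or (linear speed of green_plug above 0.7 m/s and contact force between green_plug and anything else below 0.05 N)).
It fails at once if the bowl is pushed by more than 15 mm (distance of bowl from where it was at the start of the episode above 0.015 m).
It also fails if it takes over 112 s, if anything falls off the work surface, if the arm or the gripper's body presses on something with over 40 N, if the wrist force passes 120 N, or if a joint passes its speed limit or range.

## Robot

A 7-joint arm with a two-finger parallel gripper is mounted at the origin on the work surface. World frame = base frame: x ahead of the robot, y to its left, z up, the work surface at z = 0. Lengths are in m, angles in rad, forces in N, time in s.
With the tool pointing down it reaches from about 0.4 to 0.85 m from the base axis. Payload 10.4 kg.
Tool frame: the origin (TCP) lies at the very end of the fingers, on their centre line; the grasp point (between the pads) lies 19 mm behind it (manip.tcp_to_grasp is the distance from the TCP to the grasp point, in m); x points along the fingers, y is the direction in which the jaws open and shut, and the axes are right-handed (so a half turn about x gives the same grasp; the last joint's range is limited). The gripper opens to 85 mm and grips with 20 to 120 N. Pads are 22 mm wide; open, the fingers measure 114 mm over their backs; the gripper's body (76 mm by 85 mm) begins 54 mm behind the grasp point. The pads swing forward as they close: fully open they stand 13 mm farther back than shut.
Start: joints at [1.212, 0.332, -0.065, 1.46, 0.022, 1.35, -0.088], TCP at [0.206, -0.59, 0.231] pointing down, gripper open.
Joint ranges: [-2.6, 2.6], [-0.5, 2.12], [-1.47, 1.34], [0.16, 2.42], [-1.27, 4.41], [0.06, 2.06], [-2.6, 2.6]. Speed limits (rad/s): [2.22, 2.22, 2.79, 2.79, 3.14, 3.14, 3.14].

## Interface

Orientations are given as a unit quaternion [x, y, z, w].
In Python, from workcell import manip, cams, hand_in gives the robot as it stands.
- The arm moves only by the shell command python3 -m handwheel 'ROWS' [FORCE]. ROWS is text: rows parted by semicolons, each of 7 numbers parted by spaces: the shift along the tool's x, y, z in mm, then the turn, a rotation vector about the tool's x, y, z in rad, then the finger opening in mm, from 0 to 85.4. A call has 1 to 8 rows; each row shifts and turns the commanded pose from where the row before left it, along the tool's axes as they then stand; what a row does not reach is not made up. A row lasts 1/10 s, in which the tool goes at most 50 mm and 8.59 degrees, less where a joint would pass 70% of its speed; a pose out of reach is approached as far as the arm can. A call with a gripper value outside its range is refused whole. The fingers move at their own pace and stop on an object; FORCE is the grip in N (left out, the last holds). Time passes only in rows, so rows that do not move let the fingers close. It gives the time, the measured TCP pose, the force and the opening at its end, in the units of the state.
- manip.get_obs(): the state, without advancing time (a new reading comes with each control period).
- cams.camera(name): name is "side" or "top"; returns a dict with "color" (400x640x3 uint8, blue, green, red), "depth" (400x640 float32, m along the optical axis (not along the pixel's ray), 0 where there is no reading), "camera_matrix" (3x3 intrinsics, pixels), "origin" and "attitude" of the camera in the world. Camera axes: x right, y down, z forward; pixel columns grow to the right and rows downward; lengths in m; the calibration is good to about 2 mm. A picture is of the moment at which its call begins.
- hand_in(): hands the job in, once; it reports no verdict.
Trained networks look in the newest picture that a camera, given by its name, has taken for a name from the list of things; names that differ only in an ending like _2 or _b are one class to them, and where a whole thing is asked for, a point or a joint stands for the part that bears it (a point fixed in the world has none). Each returns a list of dicts, best first, with "conf" (0 to 1); they miss things now and then, are a little off and sometimes report something else, mostly with a low value. They report only what shows in the picture. A call takes as long as a camera call. They do not tell look-alikes from the thing itself.
- cams.recognise(camera, thing): "box" ([left, top, width, height] in pixels, round what is visible of it).
- cams.outline_of(camera, thing): "region" (400x640 bool, what is visible of it) and "box" ([left, top, width, height] in pixels, round what is visible of it).
The state is a dict: "clock": time; "joint_pos": joint angles; "joint_velocities": joint speeds; "tau": joint torques, N m; "position": TCP position; "ee_rot": TCP orientation; "ft_force": force on the tool from outside, world axes, zero at the start; "torque": the same for the moment, N m; "grip_width": opening from 0.0 (shut) to 1.0 (fully open).
Only numpy, scipy, OpenCV 4.12 (cv2) and the standard library are available. Lean on these libraries where they do the work, as an engineer would, in place of code of your own. Each camera call takes 0.05 s, during which the arm holds its last target.

## Working session

There is one attempt and no reset: what is moved stays moved. The work goes in short steps, Python scripts to look and compute and a shell command to move; the robot and the scene stay as the last step left them, time stands still between calls to the robot, and variables do not carry over. Pictures are saved under pics/ and viewed, and the job is handed in when it is done.

```bash
mkdir -p pics; ls; python3 - <<'E'
from workcell import manip,cams
import cv2
print(manip.get_obs(), manip.tcp_to_grasp)
for n in("side","top"):
    c=cams.camera(n); cv2.imwrite(f"pics/{n}0.png",c["color"]); print(n,c["camera_matrix"],c["origin"],c["attitude"])
E
```

```text
pics
{'clock': 0.0, 'joint_pos': array([ 1.2124066 ,  0.33286511, -0.06472655,  1.46096188,  0.02159651,
        1.34988689, -0.08851877]), 'joint_velocities': array([ 0.00119231,  0.00047875, -0.00058029,  0.00039412,  0.00025675,
       -0.00053424,  0.00209893]), 'tau': array([ 2.89904738e-04, -6.25444078e+01,  4.91936656e-02, -3.91604161e+01,
        1.62324565e-02,  9.95825103e-03,  4.20690367e-05]), 'position': array([ 0.20583195, -0.58973029,  0.2305104 ]), 'ee_rot': array([-0.69705897, -0.11866537,  0.69726542, -0.11767862]), 'ft_force': array([ 0.42053308, -0.18143684, -0.14334488]), 'torque': array([-0.0371742 ,  0.00301402,  0.02019788]), 'grip_width': 0.9975966274710749} 0.0187
side [[471.47058136   0.         322.09952104]
 [  0.         471.47058136 196.77678572]
 [  0.           0.           1.        ]] [-0.22466265  0.69877605  0.66889617] [-0.33640653  0.80232537 -0.45131464  0.19854407]
top [[431.45315711   0.         318.47004973]
 [  0.         431.45315711 199.27402947]
 [  0.           0.           1.        ]] [ 0.43491739 -0.01653842  1.02115943] [-0.70570687  0.70771701 -0.02454563  0.02262669]
```

View pics/side0.png

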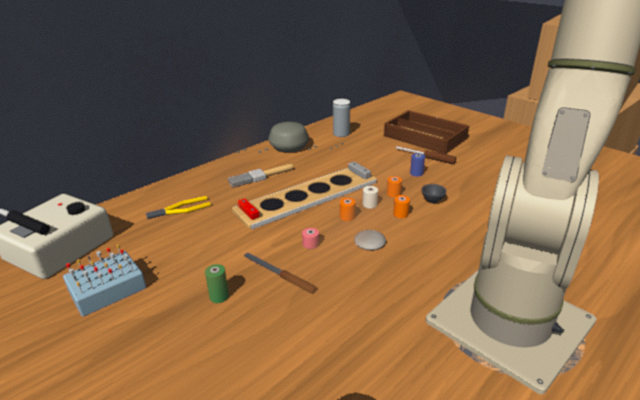

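View pics/top0.png

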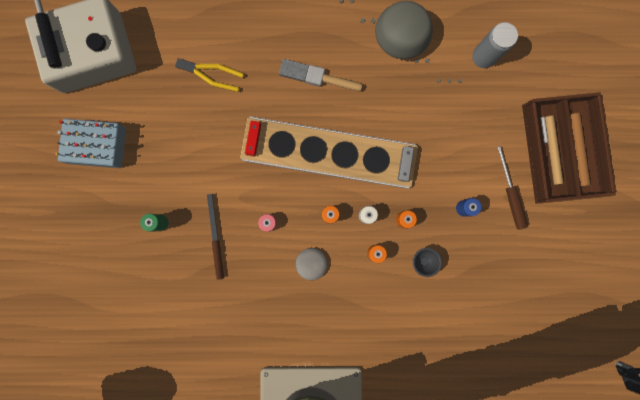

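The side view shows the red stop at (249,209) with the marks running to its right. Green is at (217,283), pink (311,238), white (370,197) and blue (417,163). Three orange look-alikes surround white, and the bowl is at (433,193). In the top view red is at the left (252,138), which is +y. I'll measure next.

```bash
cat > h.py <<'E'
import numpy as np,cv2
from workcell import manip,cams
from scipy.spatial.transform import Rotation as R
def cloud(c):
    K=c["camera_matrix"];d=c["depth"];v,u=np.indices(d.shape)
    P=np.stack([(u-K[0,2])/K[0,0]*d,(v-K[1,2])/K[1,1]*d,d],-1)
    return P@R.from_quat(c["attitude"]).as_matrix().T+c["origin"]
def dets(cam,thing,C):
    c=C[cam];P=cloud(c)
    out=[]
    for o in cams.outline_of(cam,thing):
        m=o["region"]&(c["depth"]>0)
        if m.sum()<5: continue
        q=P[m];zt=np.percentile(q[:,2],95)
        top=q[q[:,2]>zt-.006]
        col=c["color"][m].mean(0).astype(int)
        # circle centre by minEnclosingCircle of top pts
        (x,y),r=cv2.minEnclosingCircle(top[:,:2].astype(np.float32))
        out.append((cam,thing,round(o["conf"],2),o["box"],col.tolist(),"ztop %.4f"%zt,"med",np.round(np.median(top,0),4).tolist(),"circ",round(x,4),round(y,4),round(r,4)))
    return out
E
python3 - <<'E'
from h import *
C={n:cams.camera(n) for n in("top","side")}
for t in ["pink_center","white_center","blue_center","green_center","mark_a_top","red_stop","bowl"]:
  for n in C:
    for o in dets(n,t,C): print(*o)
E
```

```text
top pink_center 0.67 [255.6, 211.9, 20.7, 21.1] [113, 112, 186] ztop 0.0378 med [0.4469, 0.0985, 0.035] circ 0.4475 0.0995 0.0199
top pink_center 0.53 [299.6, 133.4, 29.0, 29.5] [47, 51, 55] ztop 0.0205 med [0.6184, -0.0069, 0.0176] circ 0.6186 -0.008 0.0337
side pink_center 0.58 [302.9, 229.4, 21.9, 20.0] [105, 106, 193] ztop 0.0371 med [0.4451, 0.102, 0.0355] circ 0.4466 0.0995 0.0218
top white_center 0.7 [397.6, 209.1, 19.5, 23.0] [44, 102, 182] ztop 0.0498 med [0.4548, -0.2197, 0.047] circ 0.4546 -0.2202 0.0198
top white_center 0.61 [359.1, 205.0, 19.9, 18.3] [163, 180, 190] ztop 0.0497 med [0.4642, -0.1328, 0.0473] circ 0.4647 -0.1323 0.0198
top white_center 0.59 [325.4, 206.1, 15.2, 17.4] [55, 116, 199] ztop 0.0500 med [0.4666, -0.0453, 0.0469] circ 0.4669 -0.0459 0.0191
top white_center 0.52 [367.3, 242.5, 19.4, 21.2] [49, 109, 192] ztop 0.0498 med [0.3765, -0.1521, 0.0468] circ 0.3765 -0.1516 0.02
top white_center 0.49 [269.4, 133.5, 21.7, 23.8] [43, 43, 44] ztop 0.0204 med [0.6323, 0.0661, 0.0174] circ 0.6329 0.0668 0.0305
top white_center 0.19 [244.5, 119.7, 16.8, 36.7] [28
[... 1707 characters left out ...]
42, 46, 53] ztop 0.0204 med [0.5925, -0.1539, 0.0182] circ 0.5903 -0.1569 0.0333
top red_stop 0.96 [244.2, 121.2, 18.3, 35.9] [30, 36, 164] ztop 0.0402 med [0.6429, 0.1334, 0.0376] circ 0.6429 0.1325 0.04
side red_stop 0.74 [240.8, 201.4, 20.0, 17.8] [13, 25, 193] ztop 0.0401 med [0.6385, 0.1366, 0.0382] circ 0.6412 0.1365 0.0391
top bowl 0.73 [412.1, 246.7, 28.5, 31.3] [58, 58, 58] ztop 0.0360 med [0.3575, -0.2741, 0.0343] circ 0.3567 -0.2659 0.0325
side bowl 0.79 [417.2, 185.4, 27.4, 18.9] [67, 67, 69] ztop 0.0363 med [0.3529, -0.2688, 0.0342] circ 0.3556 -0.2662 0.0357
side bowl 0.48 [202.2, 265.3, 25.4, 36.2] [64, 107, 76] ztop 0.0725 med [0.445, 0.3566, 0.0712] circ 0.4473 0.3555 0.0199
```

```bash
python3 - <<'E'
from h import *
for n in("top","side"):
    c=cams.camera(n);P=cloud(c)
    m=(c["color"].max(-1)<75)&(c["depth"]>0)&(P[...,2]>.01)&(P[...,2]<.026)&(P[...,0]>.54)&(P[...,0]<.68)&(P[...,1]>-.21)&(P[...,1]<.12)
    k,l,s,ce=cv2.connectedComponentsWithStats(m.astype(np.uint8))
    M=[]
    for i in range(1,k):
        if s[i,4]<100: continue
        q=P[l==i]; (x,y),r=cv2.minEnclosingCircle(q[:,:2].astype(np.float32)); mean=q.mean(0);M.append(mean);print(n,s[i],mean.round(4),round(x,4),round(y,4),round(r,4))
    M=np.array(sorted(M,key=lambda a:-a[1]))
    d=np.diff(M,axis=0);print(np.linalg.norm(d[:,:2],axis=1),np.degrees(np.arctan2(d[:,0],-d[:,1])))
o=manip.get_obs();print(R.from_quat(o["ee_rot"]).as_matrix().round(3))
E
```

```text
top [269 131  26  26 520] [0.6334 0.0672 0.0172] 0.6336 0.0672 0.0308
top [301 137  26  25 519] [ 0.6207 -0.0072  0.0174] 0.6213 -0.0072 0.0313
top [332 142  26  25 516] [ 0.6084 -0.0807  0.0174] 0.6085 -0.0803 0.0305
top [363 147  26  26 517] [ 0.5952 -0.1545  0.0174] 0.5954 -0.1542 0.0306
[0.07556384 0.07444746 0.07497496] [ -9.71753291  -9.49773423 -10.14856141]
side [331 175  20  10 145] [ 0.5934 -0.1514  0.0183] 0.5936 -0.1518 0.0288
side [309 183  21  10 164] [ 0.6068 -0.0781  0.0181] 0.6077 -0.0795 0.029
side [286 191  21  10 176] [ 0.6194 -0.0044  0.018 ] 0.6193 -0.0037 0.0298
side [261 199  22  11 197] [0.6323 0.0693 0.018 ] 0.631 0.0679 0.0307
[0.0748146  0.07470721 0.07453164] [ -9.93815171  -9.68410777 -10.33477965]
[[ 0.     0.33  -0.944]
 [-0.    -0.944 -0.33 ]
 [-1.     0.    -0.   ]]
```

```bash
cat >> h.py <<'E'
def togo(x,y,z,yaw=-9.85):
    o=manip.get_obs();M=R.from_quat(o["ee_rot"]).as_matrix();p=o["position"]
    print("clock",o["clock"],"p",p.round(4),"grip",round(o["grip_width"],3),"f",o["ft_force"].round(1),"q7",o["joint_pos"].round(2))
    print("shift tool mm",((np.array([x,y,z])-p)@M*1000).round(1))
    yt=np.radians(yaw);T=np.stack([[0,0,-1],[np.cos(yt),np.sin(yt),0],np.cross([0,0,-1],[np.cos(yt),np.sin(yt),0])],1)
    print("turn rotvec",R.from_matrix(M.T@T).as_rotvec().round(4))
E
python3 -m handwheel '0 0 0 -0.1326 0 0 60; 0 0 0 -0.1326 0 0 60; 0 0 0 -0.1326 0 0 60; 0 0 0 -0.1326 0 0 60; 0 0 0 -0.1326 0 0 60; 0 0 0 -0.1326 0 0 60; 0 0 0 -0.1326 0 0 60; 0 0 0 -0.1326 0 0 60' 40
python3 -c "from h import *; togo(.481,-.362,.13)"
```

```text
clock: 1.8
position: [0.206, -0.5901, 0.2313]
ee_rot: [-0.54, -0.456, 0.54, -0.456]
ft_force: [-0.6, 0.0, 0.7]
grip_width: 0.702
clock 1.8 p [ 0.206  -0.5901  0.2313] grip 0.702 f [-0.6  0.   0.7] q7 [ 1.32  0.34 -0.21  1.45  0.07  1.35  0.94]
shift tool mm [ 101.3  232.8 -271.1]
turn rotvec [ 0.0032  0.0001 -0.0001]
```

```bash
python3 -m handwheel '0 29 -34 0 0 0 60; 0 29 -34 0 0 0 60; 12 29 -34 0 0 0 60; 12 29 -34 0 0 0 60; 15 29 -34 0 0 0 60; 20 29 -34 0 0 0 60; 20 29 -34 0 0 0 60; 20 29 -34 0 0 0 60'
python3 -m handwheel '0 0 0 0.0032 0 0 60; 0 0 0 0 0 0 60'
python3 -c "from h import *; togo(.481,-.362,.012)"
```

```text
clock: 2.6
position: [0.4828, -0.3613, 0.1318]
ee_rot: [0.542, 0.454, -0.542, 0.455]
ft_force: [0.1, -1.2, -0.7]
grip_width: 0.701
clock: 2.8
position: [0.4823, -0.3611, 0.1317]
ee_rot: [0.542, 0.455, -0.542, 0.454]
ft_force: [0.8, -1.5, 0.4]
grip_width: 0.703
clock 2.8 p [ 0.4823 -0.3611  0.1317] grip 0.703 f [ 0.8 -1.5  0.4] q7 [ 0.88  0.38 -0.39  1.63  0.16  1.16  0.28]
shift tool mm [119.7  -1.    1.2]
turn rotvec [-0.0029 -0.0008  0.0008]
```

```bash
python3 -m handwheel '30 -1 1 0 0 0 60; 30 0 0 0 0 0 60; 30 0 0 0 0 0 60; 20 0 0 0 0 0 60; 10 0 0 0 0 0 60; 0 0 0 0 0 0 60' 
python3 - <<'E'
from h import *
togo(.481,-.362,.012)
c=cams.camera("top");s=cams.camera("side")
cv2.imwrite("pics/g1.png",cv2.resize(np.vstack([c["color"][150:270,380:560],s["color"][100:220,340:520]]),None,fx=2.4,fy=2.4))
E
```

```text
clock: 3.4
position: [0.4793, -0.364, 0.0116]
ee_rot: [-0.542, -0.454, 0.543, -0.453]
ft_force: [-1.1, -0.9, 0.3]
grip_width: 0.699
clock 3.4 p [ 0.4793 -0.364   0.0116] grip 0.699 f [-1.1 -0.9  0.3] q7 [ 0.86  0.52 -0.36  1.72  0.22  0.94  0.24]
shift tool mm [-0.4  1.3 -2.3]
turn rotvec [-0.007  -0.0002  0.0015]
```

View pics/g1.png

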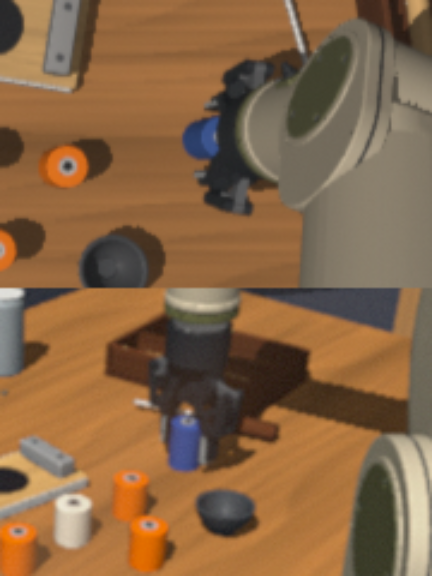

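The picture shows blue between the open jaws. I'll make a small correction, close the jaws and lift.

```bash
python3 -m handwheel '0 1 -2 0 0 0 60; 0 0 0 0 0 0 34; 0 0 0 0 0 0 34; 0 0 0 0 0 0 34; 0 0 0 0 0 0 34; 0 0 0 0 0 0 34; 0 0 0 0 0 0 34' 45
python3 -m handwheel '-5 0 0 0 0 0 34; -10 0 0 0 0 0 34; -20 0 0 0 0 0 34; -25 0 0 0 0 0 34; -30 0 0 0 0 0 34; -30 0 0 0 0 0 34; 0 0 0 0 0 0 34'
python3 - <<'E'
from h import *
togo(.6074,-.0796,.132)
c=cams.camera("top");s=cams.camera("side")
cv2.imwrite("pics/g2.png",cv2.resize(np.vstack([c["color"][150:270,380:560],s["color"][100:220,340:520]]),None,fx=2.4,fy=2.4))
E
```

```text
clock: 4.2
position: [0.4826, -0.3617, 0.0135]
ee_rot: [0.542, 0.453, -0.542, 0.454]
ft_force: [-0.8, 0.9, 7.0]
grip_width: 0.455
clock: 4.9
position: [0.4838, -0.3627, 0.1375]
ee_rot: [0.543, 0.451, -0.542, 0.456]
ft_force: [0.7, -0.2, -1.9]
grip_width: 0.457
clock 4.9 p [ 0.4838 -0.3627  0.1375] grip 0.457 f [ 0.7 -0.2 -1.9] q7 [ 0.88  0.38 -0.39  1.62  0.15  1.16  0.28]
shift tool mm [   4.9   71.7 -300.5]
turn rotvec [-0.0055  0.0034 -0.0065]
```

View pics/g2.png

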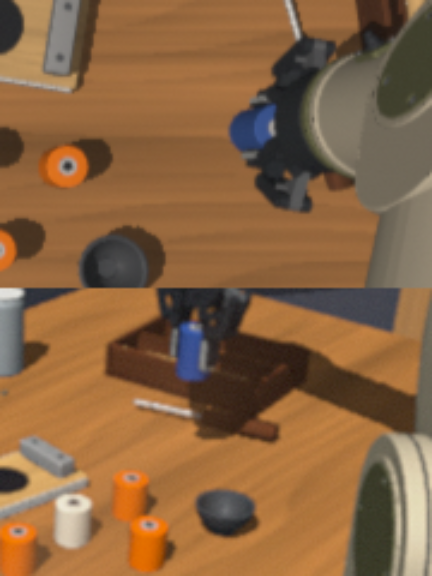

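Blue hangs upright in the jaws at (190,350) of the side crop. Next I carry it to the third mark.

```bash
python3 -m handwheel '0 5 -20 0 0 0 34; 0 10 -40 0 0 0 34; 0 10 -45 0 0 0 34; 0 11 -48 0 0 0 34; 0 11 -48 0 0 0 34; 0 10 -45 0 0 0 34; 0 10 -35 0 0 0 34; 0 5 -19 0 0 0 34'
python3 -m handwheel '30 0 0 0 0 0 34; 20 0 0 0 0 0 34; 0 0 0 0 0 0 34; 0 0 0 0 0 0 34'
python3 - <<'E'
from h import *
togo(.6074,-.0796,.032)
C={n:cams.camera(n) for n in("top","side")}
c=C["top"];s=C["side"]
cv2.imwrite("pics/g3.png",cv2.resize(np.vstack([c["color"][90:210,260:440],s["color"][110:230,240:420]]),None,fx=2.4,fy=2.4))
for n in C:
  for o in dets(n,"blue_center",C): print(*o)
E
```

```text
clock: 5.8
position: [0.6056, -0.0744, 0.1309]
ee_rot: [-0.541, -0.456, 0.541, -0.454]
ft_force: [-0.2, 0.3, -2.6]
grip_width: 0.448
clock: 6.2
position: [0.605, -0.0789, 0.0818]
ee_rot: [-0.542, -0.454, 0.543, -0.453]
ft_force: [0.2, 1.2, -1.7]
grip_width: 0.454
clock 6.2 p [ 0.605  -0.0789  0.0818] grip 0.454 f [ 0.2  1.2 -1.7] q7 [ 0.45  0.47 -0.5   1.64  0.25  1.09 -0.3 ]
shift tool mm [49.8  2.6  0.3]
turn rotvec [-0.0055 -0.0001  0.0019]
top blue_center 0.34 [245.7, 119.3, 16.2, 36.2] [29, 34, 170] ztop 0.0406 med [0.6427, 0.1335, 0.0379] circ 0.6431 0.131 0.04
side blue_center 0.6 [312.6, 148.5, 15.4, 25.3] [138, 83, 61] ztop 0.1295 med [0.6073, -0.0669, 0.1285] circ 0.6066 -0.0762 0.0197
```

View pics/g3.png

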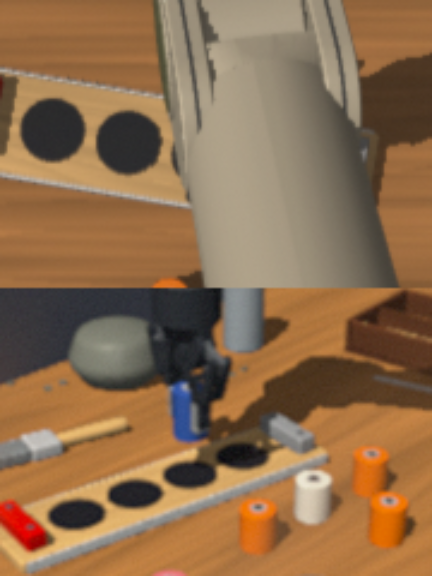

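```bash
cat >> h.py <<'E'
from scipy.optimize import least_squares
def cyl(thing,near,cam="side",r=.020):
    c=cams.camera(cam);P=cloud(c)
    for o in cams.outline_of(cam,thing):
        k=cv2.erode(o["region"].astype(np.uint8),np.ones((3,3)))>0
        q=P[k&(c["depth"]>0)]
        if len(q)<20 or np.hypot(*(np.median(q,0)[:2]-near))>.05: continue
        q=q[q[:,2]<np.percentile(q[:,2],97)-.006]
        f=least_squares(lambda p:np.hypot(q[:,0]-p[0],q[:,1]-p[1])-r,near,loss="soft_l1",f_scale=.002)
        print(cam,thing,o["conf"],"n",len(q),"centre",f.x.round(4),"rms",np.sqrt(np.mean(f.fun**2)).round(4),"z",q[:,2].min().round(4),q[:,2].max().round(4)); return
    print("none")
E
python3 -m handwheel '20 2 0 0 0 0 34; 15 0 0 0 0 0 34; 0 0 0 0 0 0 34'
python3 - <<'E'
from h import *
togo(.6074,-.0796,.030); cyl("blue_center",[.607,-.079]);cyl("white_center",[.4647,-.132]);cyl("green_center",[.448,.3545]);cyl("pink_center",[.447,.0995])
E
```

```text
clock: 6.7
position: [0.606, -0.0793, 0.0453]
ee_rot: [-0.541, -0.455, 0.543, -0.453]
ft_force: [-1.4, -0.4, -2.1]
grip_width: 0.456
clock 6.7 p [ 0.606  -0.0793  0.0453] grip 0.456 f [-1.4 -0.4 -2.1] q7 [ 0.44  0.52 -0.49  1.67  0.28  1.03 -0.32]
shift tool mm [15.3  1.5  0.1]
turn rotvec [-0.0056  0.0002  0.0035]
side blue_center 0.76 n 112 centre [ 0.606  -0.0823] rms 0.0021 z 0.037 0.0855
side white_center 0.81 n 156 centre [ 0.4663 -0.1339] rms 0.0017 z 0.0057 0.0431
side green_center 0.69 n 405 centre [0.4498 0.3539] rms 0.0011 z 0.0045 0.0665
side pink_center 0.63 n 132 centre [0.449  0.0987] rms 0.0014 z 0.0043 0.0316
```

```bash
python3 -m handwheel '5 2 -1 0 0 0 34; 5 0 0 0 0 0 34; 3 0 0 0 0 0 34; 1 0 0 0 0 0 34; 0 0 0 0 0 0 34; 0 0 0 0 0 0 34'
```

```text
clock: 7.7
position: [0.6098, -0.0786, 0.0334]
ee_rot: [0.542, 0.454, -0.542, 0.454]
ft_force: [-0.1, 1.0, -2.2]
grip_width: 0.453
```

```bash
python3 -m handwheel '1.5 0 0 0 0 0 34; 0 0 0 0 0 0 34'; python3 -m handwheel '1 0 0 0 0 0 34; 0 0 0 0 0 0 34'; python3 -m handwheel '0 0 0 0 0 0 34'
```

```text
clock: 7.9
position: [0.6097, -0.0786, 0.0317]
ee_rot: [-0.542, -0.454, 0.542, -0.454]
ft_force: [-0.2, -0.3, -2.7]
grip_width: 0.454
clock: 8.1
position: [0.6098, -0.0786, 0.0311]
ee_rot: [0.542, 0.454, -0.542, 0.454]
ft_force: [-1.2, 0.0, 1.1]
grip_width: 0.457
clock: 8.2
position: [0.6098, -0.0786, 0.031]
ee_rot: [0.542, 0.454, -0.542, 0.454]
ft_force: [-1.0, -0.2, 1.0]
grip_width: 0.457
```

The force turned from −2.6 to +1 N, so the plug is resting on the mark. Now I release and rise.

```bash
python3 -m handwheel '0 0 0 0 0 0 44; 0 0 0 0 0 0 50; 0 0 0 0 0 0 60; 0 0 0 0 0 0 60; 0 0 0 0 0 0 60'
python3 -m handwheel '-15 0 0 0 0 0 60; -30 0 0 0 0 0 60; -30 0 0 0 0 0 60; -30 0 0 0 0 0 60; 0 0 0 0 0 0 60'
python3 - <<'E'
from h import *
cyl("blue_center",[.607,-.079]); togo(.4647,-.132,.13)
C={"side":cams.camera("side")}
for o in dets("side","blue_center",C): print(*o)
E
```

```text
clock: 8.7
position: [0.6098, -0.0786, 0.0308]
ee_rot: [0.542, 0.454, -0.542, 0.454]
ft_force: [0.3, 0.4, -0.3]
grip_width: 0.702
clock: 9.2
position: [0.6123, -0.0784, 0.1417]
ee_rot: [0.544, 0.452, -0.54, 0.456]
ft_force: [0.3, 0.3, -0.2]
grip_width: 0.705
side blue_center 0.9 n 165 centre [ 0.6103 -0.0813] rms 0.0019 z 0.0259 0.0722
clock 9.3 p [ 0.6102 -0.0786  0.1373] grip 0.706 f [-0.7  0.1 -0.4] q7 [ 0.46  0.43 -0.52  1.58  0.22  1.19 -0.28]
shift tool mm [   7.  -133.8   78.2]
turn rotvec [-0.0055  0.0002 -0.0021]
side blue_center 0.86 [312.4, 163.3, 15.2, 24.7] [133, 79, 58] ztop 0.0783 med [0.6047, -0.078, 0.0769] circ 0.6086 -0.0797 0.021
```

```bash
python3 -m handwheel '0 -34 20 0 0 0 60; 0 -40 24 0 0 0 60; 0 -40 24 0 0 0 60; 4 -20 10 0 0 0 60; 0 0 0 0 0 0 60; 0 0 0 -0.005 0 0 60'; python3 -c "from h import *; togo(.4650,-.132,.013)"
```

```text
clock: 10.0
position: [0.4637, -0.1318, 0.1315]
ee_rot: [-0.541, -0.455, 0.541, -0.455]
ft_force: [0.8, 0.8, 0.0]
grip_width: 0.704
clock 10.0 p [ 0.4637 -0.1318  0.1315] grip 0.704 f [0.8 0.8 0. ] q7 [ 0.67  0.14 -0.52  1.93  0.08  1.09 -0.05]
shift tool mm [ 1.185e+02  1.400e+00 -1.000e-01]
turn rotvec [-0.001   0.0001  0.0005]
```

```bash
python3 -m handwheel '30 1 0 0 0 0 60; 30 0 0 0 0 0 60; 30 0 0 0 0 0 60; 20 0 0 0 0 0 60; 9 0 0 0 0 0 60; 0 0 0 0 0 0 60; 0 0 0 0 0 0 60'
python3 - <<'E'
from h import *
togo(.4650,-.132,.013)
c=cams.camera("top");s=cams.camera("side")
cv2.imwrite("pics/g4.png",cv2.resize(np.vstack([c["color"][150:270,300:480],s["color"][130:250,300:480]]),None,fx=2.4,fy=2.4))
E
```

```text
clock: 10.7
position: [0.466, -0.1316, 0.0135]
ee_rot: [0.541, 0.455, -0.541, 0.455]
ft_force: [0.4, -0.3, -0.1]
grip_width: 0.703
clock 10.7 p [ 0.466  -0.1316  0.0135] grip 0.703 f [ 0.4 -0.3 -0.1] q7 [ 0.63  0.32 -0.49  2.02  0.2   0.85 -0.15]
shift tool mm [ 0.5 -0.9  0.5]
turn rotvec [ 0.0001 -0.0003 -0.0009]
```

View pics/g4.png

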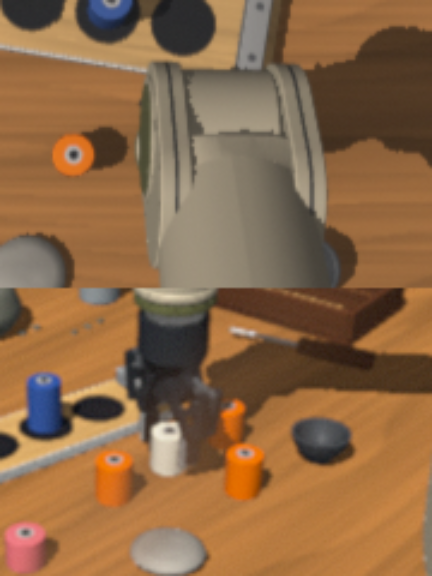

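White sits between the jaws at (167,447), the oranges are clear, and blue stands on its mark. I'll grip and lift.

```bash
python3 -m handwheel '0 0 0 0 0 0 34; 0 0 0 0 0 0 34; 0 0 0 0 0 0 34; 0 0 0 0 0 0 34; 0 0 0 0 0 0 34; 0 0 0 0 0 0 34' 45
python3 -m handwheel '-5 0 0 0 0 0 34; -10 0 0 0 0 0 34; -20 0 0 0 0 0 34; -30 0 0 0 0 0 34; -30 0 0 0 0 0 34; -25 0 0 0 0 0 34; 0 0 0 0 0 0 34; 0 0 0 0 0 0 34'
python3 - <<'E'
from h import *
cyl("white_center",[.465,-.132])
togo(.620,-.006,.132)
E
```

```text
clock: 11.4
position: [0.4657, -0.1322, 0.0138]
ee_rot: [0.541, 0.454, -0.541, 0.456]
ft_force: [-0.6, 0.4, 6.3]
grip_width: 0.454
clock: 12.2
position: [0.4651, -0.132, 0.1334]
ee_rot: [0.541, 0.455, -0.541, 0.456]
ft_force: [0.1, 0.3, -2.1]
grip_width: 0.453
side white_center 0.68 n 113 centre [ 0.4663 -0.1335] rms 0.002 z 0.1232 0.1621
clock 12.3 p [ 0.4643 -0.1318  0.1321] grip 0.452 f [-0.7 -0.1 -1.1] q7 [ 0.68  0.14 -0.53  1.93  0.08  1.09 -0.05]
shift tool mm [-1.000e-01  1.318e+02 -1.506e+02]
turn rotvec [-0.0005 -0.0001  0.0014]
```

```bash
python3 -m handwheel '0 15 -17 0 0 0 34; 0 30 -34 0 0 0 34; 0 32 -37 0 0 0 34; 0 30 -34 0 0 0 34; 0 25 -28 0 0 0 34; 0 0 0 0 0 0 34; 0 0 0 0 0 0 34'
python3 -m handwheel '20 0 0 0 0 0 34; 30 0 0 0 0 0 34; 25 0 0 0 0 0 34; 10 0 0 0 0 0 34; 0 0 0 0 0 0 34; 0 0 0 0 0 0 34'
python3 - <<'E'
from h import *
cyl("white_center",[.62,-.006])
togo(.620,-.006,.032)
E
```

```text
clock: 13.0
position: [0.6202, -0.0058, 0.131]
ee_rot: [-0.54, -0.456, 0.541, -0.455]
ft_force: [-0.1, -0.4, -0.9]
grip_width: 0.457
clock: 13.6
position: [0.6211, -0.0072, 0.0488]
ee_rot: [0.542, 0.455, -0.541, 0.455]
ft_force: [0.4, -0.4, -1.0]
grip_width: 0.449
side white_center 0.75 n 53 centre [ 0.6209 -0.0092] rms 0.0015 z 0.0426 0.077
clock 13.7 p [ 0.6217 -0.0069  0.0494] grip 0.457 f [ 0.4  0.7 -0.7] q7 [ 0.36  0.54 -0.54  1.64  0.31  1.05 -0.45]
shift tool mm [17.4 -1.9 -0.6]
turn rotvec [-0.0008 -0.0002 -0.0023]
```

```bash
python3 -m handwheel '7 -1 -1 0 0 0 34; 5 0 0 0 0 0 34; 2 0 0 0 0 0 34; 1 0 0 0 0 0 34; 0 0 0 0 0 0 34; 0 0 0 0 0 0 34'; python3 -m handwheel '1 0 0 0 0 0 34; 0 0 0 0 0 0 34'
```

```text
clock: 14.3
position: [0.6201, -0.0056, 0.0329]
ee_rot: [0.541, 0.455, -0.541, 0.455]
ft_force: [-0.6, -0.9, -1.4]
grip_width: 0.456
clock: 14.5
position: [0.62, -0.0056, 0.0318]
ee_rot: [-0.541, -0.455, 0.541, -0.455]
ft_force: [-0.8, 0.2, -1.5]
grip_width: 0.452
```

```bash
python3 -m handwheel '1 0 0 0 0 0 34; 0 0 0 0 0 0 34'
```

```text
clock: 14.7
position: [0.6201, -0.0056, 0.0315]
ee_rot: [-0.541, -0.455, 0.541, -0.455]
ft_force: [-2.9, -1.3, 4.8]
grip_width: 0.455
```

Contact again. I release, rise and head for pink.

```bash
python3 -m handwheel '0 0 0 0 0 0 44; 0 0 0 0 0 0 50; 0 0 0 0 0 0 60; 0 0 0 0 0 0 60; 0 0 0 0 0 0 60'
python3 -m handwheel '-15 0 0 0 0 0 60; -30 0 0 0 0 0 60; -30 0 0 0 0 0 60; -30 0 0 0 0 0 60; 0 0 0 0 0 0 60; 0 0 0 0 0 0 60'
python3 - <<'E'
from h import *
cyl("white_center",[.62,-.006]); cyl("blue_center",[.607,-.08]); togo(.447,.0995,.13)
C={"side":cams.camera("side")}
cv2.imwrite("pics/g5.png",C["side"]["color"])
for o in dets("side","white_center",C)[:4]: print(*o)
E
```

```text
clock: 15.2
position: [0.62, -0.0056, 0.0308]
ee_rot: [0.541, 0.455, -0.541, 0.455]
ft_force: [0.2, 0.4, -0.1]
grip_width: 0.703
clock: 15.8
position: [0.6205, -0.0056, 0.1373]
ee_rot: [0.542, 0.455, -0.541, 0.456]
ft_force: [-0.1, 0.6, -0.7]
grip_width: 0.702
side white_center 0.61 n 163 centre [ 0.621  -0.0068] rms 0.0019 z 0.0186 0.0606
side blue_center 0.52 n 197 centre [ 0.6101 -0.0812] rms 0.002 z 0.0203 0.0718
clock 16.0 p [ 0.6194 -0.0057  0.1348] grip 0.702 f [-0.7  0.3  0.4] q7 [ 0.38  0.45 -0.57  1.57  0.26  1.2  -0.41]
shift tool mm [   5.1 -187.8  -74.1]
turn rotvec [-0.0004  0.0003  0.0017]
side white_center 0.79 [395.1, 194.4, 15.1, 22.4] [17, 105, 207] ztop 0.0487 med [0.3742, -0.1482, 0.0472] circ 0.3759 -0.1506 0.0202
side white_center 0.67 [342.4, 198.2, 12.1, 24.3] [34, 108, 202] ztop 0.0490 med [0.4641, -0.0433, 0.0473] circ 0.4654 -0.0442 0.0212
side white_center 0.65 [292.6, 177.9, 8.5, 22.2] [173, 191, 199] ztop 0.0666 med [0.6165, -0.003, 0.0648] circ 0.6187 -0.0052 0.0221
side white_center 0.52 [387.1, 175.9, 14.7, 21.8] [25, 107, 206] ztop 0.0493 med [0.4531, -0.2152, 0.048] circ 0.4534 -0.2192 0.0205
```

View pics/g5.png

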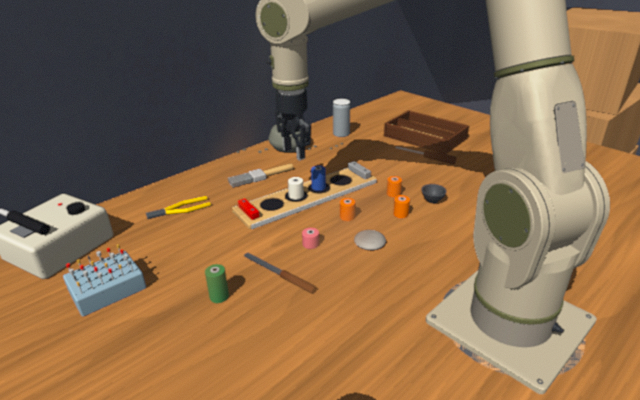

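White (295,188) and blue (318,180) stand upright on their marks. Next is pink.

```bash
python3 -m handwheel '0 -30 -12 0 0 0 60; 0 -40 -16 0 0 0 60; 0 -40 -16 0 0 0 60; 0 -40 -16 0 0 0 60; 5 -38 -14 0 0 0 60; 0 0 0 0 0 0 60; 0 0 0 0 0 0 60'; python3 -c "from h import *; togo(.447,.0995,.0085)"
```

```text
clock: 16.8
position: [0.4472, 0.0996, 0.1308]
ee_rot: [-0.541, -0.455, 0.541, -0.456]
ft_force: [0.4, -0.2, 0.3]
grip_width: 0.703
clock 16.8 p [0.4472 0.0996 0.1308] grip 0.703 f [ 0.4 -0.2  0.3] q7 [ 0.36  0.1  -0.71  1.98  0.08  1.08 -0.55]
shift tool mm [122.3  -0.2   0. ]
turn rotvec [ 0.0007  0.0009 -0.0006]
```

```bash
python3 -m handwheel '30 0 0 0 0 0 60; 30 0 0 0 0 0 60; 30 0 0 0 0 0 60; 20 0 0 0 0 0 60; 10 0 0 0 0 0 60; 1 0 0 0 0 0 60; 0 0 0 0 0 0 60'
python3 - <<'E'
from h import *
togo(.447,.0995,.009); cyl("pink_center",[.447,.0995])
s=cams.camera("side")
cv2.imwrite("pics/g6.png",cv2.resize(s["color"][150:290,240:400],None,fx=3,fy=3))
E
```

```text
clock: 17.5
position: [0.4482, 0.0996, 0.0103]
ee_rot: [0.542, 0.455, -0.541, 0.455]
ft_force: [-0.6, -0.5, 0.2]
grip_width: 0.703
clock 17.5 p [0.4482 0.0996 0.0103] grip 0.703 f [-0.6 -0.5  0.2] q7 [ 0.29  0.31 -0.67  2.07  0.26  0.84 -0.7 ]
shift tool mm [ 1.3 -1.2  0.3]
turn rotvec [-0.0009 -0.0004 -0.0005]
side pink_center 0.56 n 82 centre [0.4489 0.0987] rms 0.0015 z 0.0031 0.0315
```

View pics/g6.png

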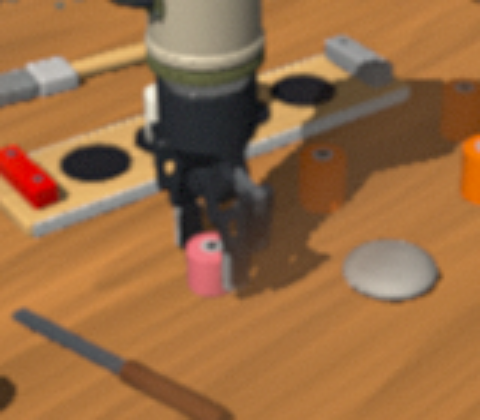

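Pink (207,265) is between the jaws.

```bash
python3 -m handwheel '1 -1 0 0 0 0 60; 0 0 0 0 0 0 34; 0 0 0 0 0 0 34; 0 0 0 0 0 0 34; 0 0 0 0 0 0 34; 0 0 0 0 0 0 34; 0 0 0 0 0 0 34' 45
python3 -m handwheel '-5 0 0 0 0 0 34; -10 0 0 0 0 0 34; -20 0 0 0 0 0 34; -30 0 0 0 0 0 34; -30 0 0 0 0 0 34; -28 0 0 0 0 0 34; 0 0 0 0 0 0 34; 0 0 0 0 0 0 34'
python3 - <<'E'
from h import *
cyl("pink_center",[.447,.0995])
togo(.6328,.068,.132)
E
```

```text
clock: 18.35
position: [0.4467, 0.0997, 0.0094]
ee_rot: [0.541, 0.455, -0.541, 0.455]
ft_force: [-3.3, -2.0, 7.3]
grip_width: 0.451
clock: 19.15
position: [0.4468, 0.0997, 0.1325]
ee_rot: [0.542, 0.455, -0.541, 0.456]
ft_force: [-0.4, 0.2, -0.7]
grip_width: 0.448
side pink_center 0.53 n 85 centre [0.4474 0.0991] rms 0.0015 z 0.1272 0.1538
clock 19.25 p [0.4459 0.0996 0.1312] grip 0.449 f [ 0.3  0.5 -0.3] q7 [ 0.37  0.1  -0.72  1.98  0.08  1.09 -0.55]
shift tool mm [ -1.  189.5  -1. ]
turn rotvec [-0.0005  0.0005  0.0011]
```

```bash
python3 -m handwheel '0 20 0 0 0 0 34; 0 40 0 0 0 0 34; 0 45 0 0 0 0 34; 0 45 0 0 0 0 34; 0 39 0 0 0 0 34; 0 0 0 0 0 0 34; 0 0 0 0 0 0 34'
python3 -m handwheel '20 0 0 0 0 0 34; 30 0 0 0 0 0 34; 25 0 0 0 0 0 34; 14 0 0 0 0 0 34; 0 0 0 0 0 0 34; 0 0 0 0 0 0 34'
python3 - <<'E'
from h import *
cyl("pink_center",[.633,.068])
togo(.6328,.068,.028)
E
```

```text
clock: 19.95
position: [0.6321, 0.0675, 0.1297]
ee_rot: [-0.54, -0.456, 0.542, -0.454]
ft_force: [0.0, 0.3, -1.3]
grip_width: 0.45
clock: 20.55
position: [0.6328, 0.0677, 0.0437]
ee_rot: [0.541, 0.455, -0.541, 0.455]
ft_force: [0.1, 0.3, -0.3]
grip_width: 0.448
side pink_center 0.53 n 39 centre [0.6323 0.0664] rms 0.0016 z 0.0392 0.0645
clock 20.65 p [0.6335 0.0676 0.0444] grip 0.446 f [ 0.4 -0.5 -1.2] q7 [ 0.26  0.59 -0.59  1.59  0.36  1.07 -0.59]
shift tool mm [16.4 -0.8 -0.3]
turn rotvec [-0.0004 -0.0006 -0.0022]
```

```bash
python3 -m handwheel '7 0 0 0 0 0 34; 5 0 0 0 0 0 34; 2 0 0 0 0 0 34; 1 0 0 0 0 0 34; 0 0 0 0 0 0 34; 0 0 0 0 0 0 34'; python3 -m handwheel '1 0 0 0 0 0 34; 0 0 0 0 0 0 34'
```

```text
clock: 21.25
position: [0.6328, 0.0674, 0.0279]
ee_rot: [0.541, 0.455, -0.541, 0.455]
ft_force: [-1.0, 0.1, -0.8]
grip_width: 0.453
clock: 21.45
position: [0.6329, 0.0674, 0.027]
ee_rot: [0.541, 0.455, -0.541, 0.455]
ft_force: [0.1, 0.9, 0.2]
grip_width: 0.455
```

```bash
python3 -m handwheel '1 0 0 0 0 0 34; 0 0 0 0 0 0 34'
```

```text
clock: 21.65
position: [0.6329, 0.0674, 0.027]
ee_rot: [0.541, 0.455, -0.541, 0.455]
ft_force: [-4.8, -1.5, 10.2]
grip_width: 0.448
```

```bash
python3 -m handwheel '-0.5 0 0 0 0 0 34; 0 0 0 0 0 0 44; 0 0 0 0 0 0 50; 0 0 0 0 0 0 60; 0 0 0 0 0 0 60; 0 0 0 0 0 0 60'
python3 -m handwheel '-15 0 0 0 0 0 60; -30 0 0 0 0 0 60; -30 0 0 0 0 0 60; -30 0 0 0 0 0 60; 0 0 0 0 0 0 60; 0 0 0 0 0 0 60'
python3 - <<'E'
from h import *
cyl("pink_center",[.633,.068]); togo(.448,.3542,.14)
E
```

```text
clock: 22.25
position: [0.6327, 0.0673, 0.0262]
ee_rot: [-0.541, -0.455, 0.541, -0.455]
ft_force: [-0.2, -0.4, 0.5]
grip_width: 0.7
clock: 22.85
position: [0.6332, 0.0674, 0.1328]
ee_rot: [0.542, 0.455, -0.541, 0.456]
ft_force: [-0.6, 0.6, -0.1]
grip_width: 0.7
side pink_center 0.69 n 110 centre [0.6334 0.0663] rms 0.0015 z 0.0222 0.0492
clock 22.95 p [0.6322 0.0671 0.1308] grip 0.702 f [-0.5 -0.1 -0.5] q7 [ 0.29  0.5  -0.62  1.52  0.3   1.21 -0.55]
shift tool mm [  -9.1 -230.7 -251.2]
turn rotvec [-0.0005  0.0005  0.0009]
```

```bash
python3 -m handwheel '-5 -30 -32 0 0 0 60; -4 -33 -36 0 0 0 60; 0 -33 -36 0 0 0 60; 0 -33 -36 0 0 0 60; 0 -33 -36 0 0 0 60; 0 -33 -36 0 0 0 60; 0 -33 -36 0 0 0 60; 0 0 0 0 0 0 60'; python3 -c "from h import *; togo(.448,.3545,.018)"
```

```text
clock: 23.75
position: [0.4446, 0.3572, 0.14]
ee_rot: [-0.539, -0.459, 0.539, -0.457]
ft_force: [-0.9, 0.5, 1.1]
grip_width: 0.704
clock 23.75 p [0.4446 0.3572 0.14  ] grip 0.704 f [-0.9  0.5  1.1] q7 [-0.12  0.39 -0.78  1.69  0.28  1.18 -1.13]
shift tool mm [122.    4.2   2.3]
turn rotvec [ 0.0102 -0.002   0.0032]
```

```bash
python3 -m handwheel '0 2 1 0 0 0 60; 0 0 0 0 0 0 60; 20 0 0 0 0 0 60; 0 0 0 0 0 0 60'; python3 - <<'E'
from h import *
cyl("green_center",[.448,.3545]); togo(.448,.3545,.018)
E
```

```text
clock: 24.15
position: [0.4526, 0.3467, 0.1179]
ee_rot: [-0.54, -0.454, 0.543, -0.454]
ft_force: [1.2, -0.5, -0.7]
grip_width: 0.703
side green_center 0.9 n 411 centre [0.4499 0.354 ] rms 0.0011 z 0.0011 0.0669
clock 24.25 p [0.453  0.3482 0.1201] grip 0.706 f [-0.1 -0.6 -0.1] q7 [-0.11  0.41 -0.76  1.71  0.3   1.15 -1.13]
shift tool mm [102.1  -5.9  -5.5]
turn rotvec [-0.0024  0.001   0.0008]
```

```bash
python3 -m handwheel '0 0 0 0 0 0 60; 0 0 0 0 0 0 60; 0 0 0 0 0 0 60'; python3 -c "from h import *; togo(.448,.3545,.018)"
```

```text
clock: 24.55
position: [0.4527, 0.3495, 0.1208]
ee_rot: [0.541, 0.455, -0.541, 0.455]
ft_force: [0.5, 0.4, 0.3]
grip_width: 0.704
clock 24.55 p [0.4527 0.3495 0.1208] grip 0.704 f [0.5 0.4 0.3] q7 [-0.11  0.41 -0.76  1.71  0.3   1.15 -1.13]
shift tool mm [102.8  -5.5  -4.1]
turn rotvec [-0.0007 -0.0003 -0.0006]
```

```bash
python3 -m handwheel '0 -5.5 -4 0 0 0 60; 0 0 0 0 0 0 60; 20 0 0 0 0 0 60; 30 0 0 0 0 0 60; 30 0 0 0 0 0 60; 18 0 0 0 0 0 60; 5 0 0 0 0 0 60; 0 0 0 0 0 0 60';  python3 -m handwheel '0 0 0 0 0 0 60; 0 0 0 0 0 0 60'; python3 - <<'E'
from h import *
cyl("green_center",[.448,.3545]); togo(.448,.3545,.018)
E
```

```text
clock: 25.35
position: [0.4473, 0.3544, 0.0171]
ee_rot: [-0.541, -0.455, 0.541, -0.455]
ft_force: [0.8, 0.8, 0.9]
grip_width: 0.701
clock: 25.55
position: [0.4483, 0.3549, 0.0185]
ee_rot: [0.542, 0.455, -0.541, 0.455]
ft_force: [0.3, 0.8, -0.2]
grip_width: 0.701
side green_center 0.88 n 175 centre [0.4493 0.3536] rms 0.0011 z 0.0035 0.0647
clock 25.65 p [0.4482 0.3546 0.0182] grip 0.701 f [-0.4 -0.1 -1.2] q7 [-0.18  0.53 -0.7   1.78  0.41  0.97 -1.22]
shift tool mm [ 0.2 -0.1  0.2]
turn rotvec [-0.0005 -0.0009 -0.0012]
```

```bash
python3 -m handwheel '0 0 0 0 0 0 34; 0 0 0 0 0 0 34; 0 0 0 0 0 0 34; 0 0 0 0 0 0 34; 0 0 0 0 0 0 34; 0 0 0 0 0 0 34' 45
python3 -m handwheel '-5 0 0 0 0 0 34; -10 0 0 0 0 0 34; -20 0 0 0 0 0 34; -30 0 0 0 0 0 34; -30 0 0 0 0 0 34; -30 0 0 0 0 0 34; 0 0 0 0 0 0 34; 0 0 0 0 0 0 34'
python3 - <<'E'
from h import *
cyl("green_center",[.448,.3545])
togo(.5943,-.1533,.143)
s=cams.camera("side");cv2.imwrite("pics/g7.png",cv2.resize(s["color"][120:320,130:400],None,fx=2.5,fy=2.5))
E
```

```text
clock: 26.25
position: [0.4481, 0.3544, 0.0179]
ee_rot: [0.542, 0.455, -0.541, 0.455]
ft_force: [-0.9, -1.2, 5.7]
grip_width: 0.455
clock: 27.05
position: [0.4478, 0.3543, 0.1429]
ee_rot: [0.542, 0.455, -0.541, 0.455]
ft_force: [-0.1, -0.8, -3.0]
grip_width: 0.453
side green_center 0.79 n 219 centre [0.4485 0.3541] rms 0.001 z 0.128 0.1897
clock 27.15 p [0.4472 0.3537 0.1413] grip 0.454 f [-0.6 -0.7 -2.3] q7 [-0.11  0.38 -0.77  1.69  0.29  1.19 -1.13]
shift tool mm [ -1.3 231.9 474.3]
turn rotvec [-0.0005  0.0014  0.001 ]
```

View pics/g7.png

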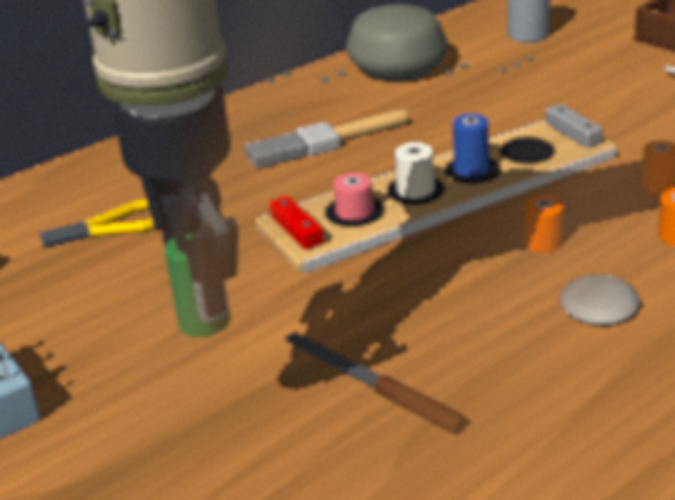

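Pink, white and blue stand on marks 1–3 and green is held upright. I'll carry green to mark 4.

```bash
python3 -m handwheel '-2 8 16 0 0 0 34; 0 15 31 0 0 0 34; 0 20 41 0 0 0 34; 0 20 41 0 0 0 34; 0 20 41 0 0 0 34; 0 20 41 0 0 0 34; 0 20 41 0 0 0 34; 0 20 41 0 0 0 34'
python3 -m handwheel '0 20 41 0 0 0 34; 0 20 41 0 0 0 34; 0 20 41 0 0 0 34; 0 13 27 0 0 0 34; 0 8 16 0 0 0 34; 0 0 0 0 0 0 34; 0 0 0 0 0 0 34; 0 0 0 0 0 0 34'
python3 -c "from h import *; togo(.5943,-.1533,.05)"
```

```text
clock: 28.0
position: [0.5379, 0.0392, 0.1434]
ee_rot: [-0.541, -0.455, 0.542, -0.455]
ft_force: [0.8, 0.0, -2.4]
grip_width: 0.458
clock: 28.8
position: [0.5895, -0.134, 0.1442]
ee_rot: [0.541, 0.456, -0.54, 0.456]
ft_force: [0.4, 0.4, -1.9]
grip_width: 0.451
clock 28.8 p [ 0.5895 -0.134   0.1442] grip 0.451 f [ 0.4  0.4 -1.9] q7 [ 0.57  0.4  -0.53  1.6   0.21  1.2  -0.17]
shift tool mm [94.1  8.  18.3]
turn rotvec [ 0.0023 -0.0008  0.0005]
```

```bash
python3 -m handwheel '0 4 9 0 0 0 34; 0 4 9 0 0 0 34; 20 0 0 0 0 0 34; 30 0 0 0 0 0 34; 30 0 0 0 0 0 34; 14 0 0 0 0 0 34; 0 0 0 0 0 0 34; 0 0 0 0 0 0 34'
python3 - <<'E'
from h import *
cyl("green_center",[.5943,-.1533]);togo(.5943,-.1533,.036)
E
```

```text
clock: 29.6
position: [0.5951, -0.1557, 0.0514]
ee_rot: [0.541, 0.455, -0.541, 0.455]
ft_force: [0.2, 0.1, -1.4]
grip_width: 0.456
side green_center 0.64 n 148 centre [ 0.5964 -0.1564] rms 0.0023 z 0.0363 0.0996
clock 29.7 p [ 0.5956 -0.1557  0.0521] grip 0.456 f [-0.1 -0.4 -2.2] q7 [ 0.57  0.52 -0.49  1.65  0.28  1.04 -0.18]
shift tool mm [16.1 -1.7 -2.2]
turn rotvec [-0.0006  0.0003 -0.0027]
```

```bash
python3 -m handwheel '7 -1 -2 0 0 0 34; 5 0 0 0 0 0 34; 2 0 0 0 0 0 34; 1 0 0 0 0 0 34; 0 0 0 0 0 0 34; 0 0 0 0 0 0 34'; python3 -m handwheel '1 0 0 0 0 0 34; 0 0 0 0 0 0 34'
```

```text
clock: 30.3
position: [0.5937, -0.1533, 0.0355]
ee_rot: [-0.541, -0.455, 0.541, -0.455]
ft_force: [-1.9, 0.7, 2.2]
grip_width: 0.456
clock: 30.5
position: [0.5938, -0.1533, 0.0354]
ee_rot: [-0.541, -0.455, 0.541, -0.455]
ft_force: [-6.7, 0.7, 11.0]
grip_width: 0.457
```

```bash
python3 -m handwheel '0.5 0 0 0 0 0 34; 0 0 0 0 0 0 34'
```

```text
clock: 30.7
position: [0.5938, -0.1533, 0.0354]
ee_rot: [-0.541, -0.455, 0.541, -0.455]
ft_force: [-9.5, 2.8, 16.0]
grip_width: 0.46
```

In firm contact. I back off slightly, release and rise.

```bash
python3 -m handwheel '-1.3 0 0 0 0 0 34; 0 0 0 0 0 0 44; 0 0 0 0 0 0 50; 0 0 0 0 0 0 60; 0 0 0 0 0 0 60; 0 0 0 0 0 0 60'
python3 -m handwheel '-15 0 0 0 0 0 60; -30 0 0 0 0 0 60; -30 0 0 0 0 0 60; -40 0 0 0 0 0 60; 0 -40 0 0 0 0 60; 0 -40 0 0 0 0 60; 0 -40 20 0 0 0 60; 0 -40 40 0 0 0 60'
python3 -m handwheel '0 0 50 0 0 0 60; 0 0 50 0 0 0 60; 0 0 50 0 0 0 60; 0 0 50 0 0 0 60; 0 0 0 0 0 0 60; 0 0 0 0 0 0 60; 0 0 0 0 0 0 60'
python3 - <<'E'
from h import *
for t,n in zip(["pink","white","blue","green"],[[.6328,.068],[.62,-.006],[.6074,-.0796],[.5943,-.1533]]): cyl(t+"_center",n)
C={n:cams.camera(n) for n in("top","side")}
for n in C:
  cv2.imwrite(f"pics/end_{n}.png",C[n]["color"])
  for t in ["pink","white","blue","green"]:
    for o in dets(n,t+"_center",C):
      if o[7][0]>.55 and o[7][2]>.045: print(*o)
  for o in dets(n,"bowl",C): print(*o)
E
```

```text
clock: 31.3
position: [0.5938, -0.1533, 0.035]
ee_rot: [0.541, 0.455, -0.541, 0.455]
ft_force: [-0.4, -0.4, -0.4]
grip_width: 0.703
clock: 32.1
position: [0.4303, -0.1793, 0.1512]
ee_rot: [0.54, 0.456, -0.54, 0.457]
ft_force: [0.0, -2.1, 0.7]
grip_width: 0.705
clock: 32.8
position: [0.3976, -0.3772, 0.1508]
ee_rot: [0.541, 0.455, -0.541, 0.456]
ft_force: [0.2, 0.8, 0.2]
grip_width: 0.704
side pink_center 0.53 n 110 centre [0.6342 0.0665] rms 0.0018 z 0.0195 0.0489
side white_center 0.63 n 144 centre [ 0.6207 -0.0072] rms 0.002 z 0.0252 0.0611
side blue_center 0.7 n 207 centre [ 0.6102 -0.0814] rms 0.0019 z 0.0223 0.0726
side green_center 0.91 n 211 centre [ 0.5951 -0.1537] rms 0.002 z 0.0233 0.0844
top pink_center 0.76 [269.1, 128.4, 20.5, 26.2] [99, 97, 164] ztop 0.0554 med [0.6324, 0.0676, 0.0526] circ 0.6326 0.0674 0.0199
top white_center 0.68 [303.8, 136.4, 18.0, 22.8] [154, 168, 176] ztop 0.0672 med [0.6186, -0.0051, 0.0644] circ 0.6195 -0.0062 0.0197
top blue_center 0.73 [339.1, 137.5, 16.6, 26.9] [119, 81, 67] ztop 0.0791 med [0.6089, -0.0804, 0.0767] circ 0.6084 -0.0802 0.02
top green_center 0.63 [367.0, 145.2, 20.9, 22.0] [75, 108, 64] ztop 0.0911 med [0.5932, -0.1531, 0.0887] circ 0.593 -0.1528 0.0196
top bowl 0.7 [412.8, 247.9, 27.3, 30.3] [59, 59, 59] ztop 0.0360 med [0.3549, -0.2682, 0.0342] circ 0.3572 -0.2648 0.0332
side pink_center 0.52 [264.4, 186.3, 18.1, 21.3] [110, 104, 196] ztop 0.0548 med [0.6284, 0.072, 0.0527] circ 0.6296 0.0685 0.0208
side blue_center 0.81 [313.1, 165.1, 16.3, 24.1] [127, 80, 64] ztop 0.0784 med [0.6058, -0.0784, 0.0772] circ 0.6106 -0.0782 0.0226
side bowl 0.54 [420.2, 183.8, 25.7, 20.6] [69, 69, 72] ztop 0.0362 med [0.3584, -0.2663, 0.0339] circ 0.3572 -0.264 0.0353
```

View pics/end_top.png

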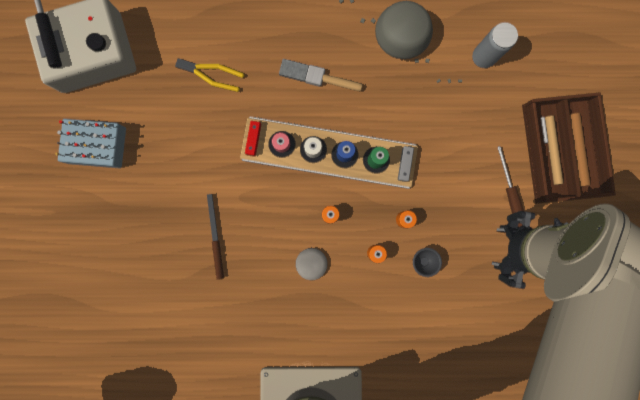

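View pics/end_side.png

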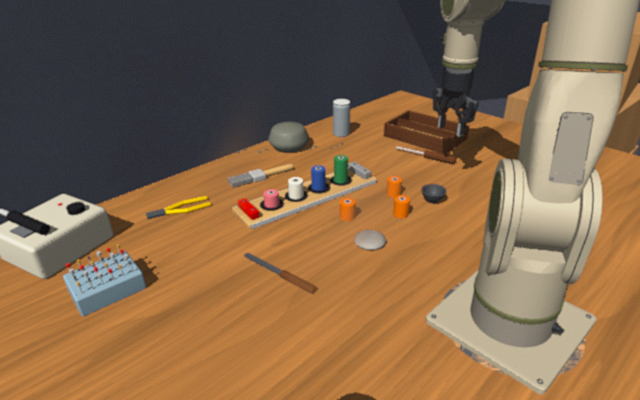

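Both views show pink, white, blue and green in order from the red stop, all upright and centred. The bowl has not moved and the arm is clear.

```bash
python3 -c "
from workcell import hand_in
print(hand_in())"
```

```text
the job is handed in; nothing more can be done
None
```

I placed all four plugs on the felt marks and handed the job in at about 33 s on the robot's clock, against the 112 s limit. From the red stop they stand pink, white, blue, green. I set each one down until the wrist force showed contact, and only then released it.

Last checks:
- **Centring:** the top camera puts each plug within about 2 mm of its mark's centre. The side camera's cylinder fits differ from the marks by up to about 3.5 mm (blue the most). About 2 mm of that is a bias I had already seen in those fits at the start.
- **Height:** the plug tops read 55, 67, 79 and 91 mm above the bench. That is 1.5 to 2 mm above the nominal heights, and the depth readings showed a similar offset for the plugs at the start.
- **Upright:** all four look upright in both views.
- **Bowl:** it reads within about 2 mm of its starting position, which is within measurement scatter.
- **Robot:** the arm is well clear and touching nothing.
- **Missed detections:** in the final side picture the networks reported no usable top-face result for white and green. Those two rest on the top view and the cylinder fits.

Green was pressed down with about 16 N on contact, the highest force I read. I eased off before opening the jaws.

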